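# Tip the spool tray out into the tub

### The job

Stand the white tub upright in the middle of the round black mat below the tray's open end and let go of it. Then take the red handle and tip the tray to the red 45 degree mark, never steeper than 60 degrees; hold it there until both spools of line have slid into the tub and for about a second more, then bring the tray back level. Leave the tub standing on the mat with the spools in it, and leave the screwdriver, pliers and marker pen where they lie.

Things in the scene. Friction and masses are not known exactly. Their poses are not given: they have to be found in the camera images.
- tip_stand: fixed grey stand, base 150 x 300 x 6 mm, two blue uprights. Origin on the table straight below the tray's hinge; x along the hinge, z up; the handle lies towards +y, the tray's open end and the mat towards -y. Hinge 95 mm above the table. On its -x side a white dial (radius 48 mm, centred on the hinge), black ticks every 15 degrees, red tick at 45; a black pointer on the tray shows its tilt
- tip_tray (a joint): tilt of the aluminium tray on its hinge, rad: 0 is level (as at the start), positive lifts the handle and lowers the open end (45 degrees = 0.785); stops at -0.3 and 1.3. The hinge is stiff (about 0.4 Nm friction, 2 to 4 N at the handle) and the tray stays where it is left. The tray floor is smooth: spools begin to slide at about 20 degrees and run out quickly at 45
- tray_spout (a point): middle of the floor's edge at the tray's open end. Level, it lies 35 mm to the -y side of the hinge and 55 mm above it (150 mm above the table); at 45 degrees 64 mm to the -y side and 109 mm above the table. The tray runs 160 mm from here towards +y, 82 mm wide inside, walls 30 mm high on the other three sides
- tray_handle (a point): middle of the tray's red round handle bar, 14 mm thick, 96 mm long along the stand's x, on two thin arms 40 mm either side, 43 mm clear of the tray's end wall. Level, it lies 175 mm to the +y side of the hinge and 80 mm above it (175 mm above the table); it swings with the tray about the hinge. The bar can turn between the finger pads while the gripper stays upright
- mat_centre (a point): centre of the top of the round black rubber mat, 140 mm across, 9 mm above the table, on the stand's base plate 106 mm to the -y side of the hinge. Fixed to the stand
- tub: loose white plastic tub, open at the top, 126 mm across the rim, about 104 mm across the base, 78 mm high, about 0.15 kg. Origin at the centre of its underside, z up. The rim is about 12 mm wide (outer radius 63 mm, inner about 51 mm) and can be pinched anywhere from above, one finger inside, 57 mm from the axis
- spool_a: spool of green fishing line with black flanges, 61 mm across, 20 mm high, 0.06 kg, lying flat in the tray nearer the spout or the handle. Origin at the centre of its underside
- spool_b: spool of grey fishing line with black flanges, same size, lying flat in the tray next to the other
- screwdriver: bystander: screwdriver with amber handle, 190 mm long along its x, 25 mm thick, lying beyond the stand. Origin at its middle, underside
- pliers: bystander: long-nose pliers with blue handles, 170 mm long along its y, 44 mm wide, 12 mm high. Origin at its middle, underside
- marker: bystander: white marker pen with red cap, 135 mm long along its y, 16 mm thick, lying between robot and stand. Origin at its middle, underside

How it is judged:
By the outcome, as a careful person would: the job done as asked, in the order asked, and still so for the second after the job is handed in, with the robot touching nothing.
It also fails if it takes over 64 s, if anything falls off the work surface, if the arm or the gripper's body presses on something with over 40 N, if the wrist force passes 120 N, or if a joint passes its speed limit or range.

### The arm

A 7-joint arm with a two-finger parallel gripper is mounted at the origin on a cart in front of the work surface, level with it; the furniture and walls round the work are solid. World frame = base frame: x ahead of the robot, y to its left, z up, the work surface at z = 0. Lengths are in m, angles in rad, forces in N, time in s.
With the tool pointing down it reaches from about 0.4 to 0.925 m from the base axis. Payload 5.6 kg.
Tool frame: the origin (TCP) lies on the centre line of the jaws, within the pads' length; the fingertips stand 17 mm ahead of it and the grasp point (between the pads) lies 2 mm behind it; z points along the fingers, y is the line along which they close (so a half turn about z gives the same grasp; the last joint's range is limited). The gripper opens to 85 mm and grips with 20 to 120 N. Pads are 22 mm wide; open, the fingers measure 114 mm over their backs; the gripper's body (76 mm by 85 mm) begins 54 mm behind the grasp point. The pads swing forward as they close: fully open they stand 13 mm farther back than shut.
Start: joints at [1.172, 0.468, -0.012, 1.603, 0.006, 1.071, -0.056], TCP at [0.226, -0.609, 0.248] pointing down, gripper open.
Joint ranges: [-2.53, 2.53], [-0.31, 2.02], [-1.57, 1.55], [0.28, 2.44], [-1.29, 4.43], [0.15, 1.84], [-2.92, 2.92]. Speed limits (rad/s): [2.57, 2.57, 3.14, 3.14, 3.14, 3.14, 3.14].

### API

Orientations are given as [roll, pitch, yaw] about the fixed x, y, z axes, in that order (R = Rz(yaw) Ry(pitch) Rx(roll)).
In Python, from workcell import robot gives the robot as it stands. Calls block until the motion is done:
- robot.move_to(position, orientation): joint-space move of the TCP to a pose.
- robot.line_to(position, max_speed=0.15, rot=None): straight line of the TCP; rot=None keeps the orientation; max_speed is the mean speed in m/s.
- robot.set_joints(angles): joint-space move.
- robot.move_gripper(opening, force=None): opening from 0.0 (shut) to 1.0 (fully open); force is the grip in N (None keeps the last); returns when the fingers have stopped.
- robot.dwell(seconds).
- robot.inverse_kinematics(position, orientation): joint angles nearest the present ones, or None.
- robot.camera(name): name is "scene" or "top" or "wrist"; returns the picture (384x512x3 uint8, red, green, blue); there is no depth.
- robot.camera_params(name): a dict with "K" (3x3 intrinsics, pixels), "eye" and "rotation" of the camera in the world. Camera axes: x right, y down, z forward; pixel columns grow to the right and rows downward; lengths in m; the calibration is good to about 2 mm. A picture is of the moment at which its call begins: read the wrist's pose just before it. camera_params takes no time and is no camera call; for the wrist camera it gives the pose at the moment of the call.
A pose or a line that the arm cannot do raises robot.IKError and nothing moves.
- robot.finish_job(): hands the job in; it is judged then, once.
Readings, each from a call of its own:
- robot.read_time_s(): time.
- robot.read_qpos(): joint angles.
- robot.read_dq(): joint speeds.
- robot.read_effort(): joint torques, N m.
- robot.read_ee_pos(): TCP position.
- robot.read_ee_rot(): TCP orientation.
- robot.read_force(): force on the tool from outside, world axes, zero at the start.
- robot.read_ft_torque(): the same for the moment, N m.
- robot.read_finger_gap(): opening from 0.0 (shut) to 1.0 (fully open).
- robot.read_finger_force(): force on a finger pad.
Only numpy, scipy, OpenCV 4.12 (cv2) and the standard library are available. Lean on these libraries where they do the work, as an engineer would, in place of code of your own. Each camera call takes 0.05 s, during which the arm holds its last target. There are 200 camera calls.

## Working session

There is one attempt and no reset: what is moved stays moved. The work goes in short steps, each a Python script; the robot and the scene stay as the last script left them, time stands still between calls to the robot, and variables do not carry over. Pictures are saved under pics/ and viewed, at most 10 in all, crops included, and the job is handed in when it is done.

```bash
mkdir -p pics; ls
python3 - <<'E'
from workcell import robot
import cv2,numpy as np
for n in("scene","top"):
    im=robot.camera(n); cv2.imwrite(f"pics/{n}0.png",im[:,:,::-1])
    p=robot.camera_params(n); print(n,p)
print(robot.read_time_s(),robot.read_ee_rot())
E
```

```text
pics
workcell.py
scene {'K': array([[498.73915453,   0.        , 259.17678286],
       [  0.        , 498.73915453, 183.52456937],
       [  0.        ,   0.        ,   1.        ]]), 'eye': array([-0.2434534 ,  0.46279235,  1.20232915]), 'rotation': array([-2.41676723,  0.01452803, -2.14632509])}
top {'K': array([[459.90629314,   0.        , 254.06337072],
       [  0.        , 459.90629314, 190.92775553],
       [  0.        ,   0.        ,   1.        ]]), 'eye': array([ 0.45537171, -0.02131554,  1.27309995]), 'rotation': array([-3.0181754 , -0.01190632, -1.54444659])}
0.1 [-3.14001049e+00  1.13343371e-04  3.55703263e-01]
```

View pics/scene0.png

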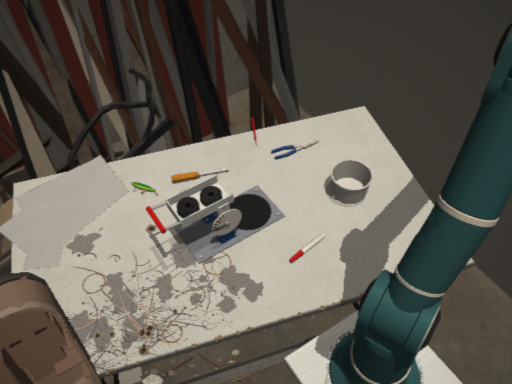

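View pics/top0.png

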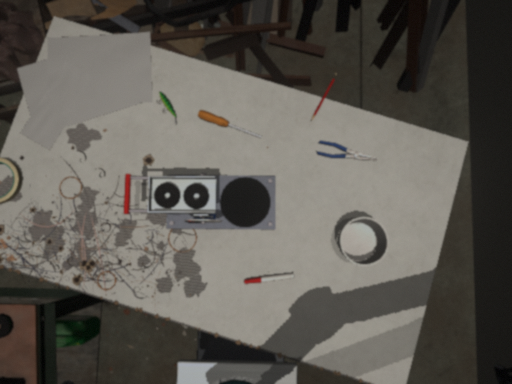

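The scene view shows the tub at about (351,182), the mat at (252,211), the red handle at (156,218) and the stand. In the top view the tub is at (360,240), the mat at (246,202) and the handle at (128,194), so the handle is towards +y and the spout towards -y. Next I'll segment these and triangulate them.

```bash
cat > h.py <<'E'
from workcell import robot
import cv2,numpy as np
from scipy.spatial.transform import Rotation as Ro
def rays(p,uv):
    uv=np.atleast_2d(np.float64(uv)); d=np.c_[uv,np.ones(len(uv))]@np.linalg.inv(p["K"]).T
    return d@Ro.from_euler("xyz",p["rotation"]).as_matrix().T
def plane(p,uv,z):
    d=rays(p,uv); return p["eye"]+d*((z-p["eye"][2])/d[:,2])[:,None]
def tri(pa,ua,pb,ub):
    A=np.zeros((3,3));b=np.zeros(3)
    for p,u in((pa,ua),(pb,ub)):
        d=rays(p,u)[0];d/=np.linalg.norm(d);P=np.eye(3)-np.outer(d,d);A+=P;b+=P@p["eye"]
    x=np.linalg.solve(A,b)
    return x
def big(m,roi=None):
    m=m.astype(np.uint8)
    if roi is not None:
        k=np.zeros_like(m);x0,y0,x1,y1=roi;k[y0:y1,x0:x1]=1;m=m*k
    cs,_=cv2.findContours(m,cv2.RETR_EXTERNAL,cv2.CHAIN_APPROX_NONE)
    return max(cs,key=cv2.contourArea)
E
python3 - <<'E'
from h import *
I={n:cv2.imread(f"pics/{n}0.png") for n in("scene","top")};P={n:robot.camera_params(n) for n in I}
roi={"scene":dict(mat=(225,180,290,240),red=(140,195,175,240)),"top":dict(mat=(215,170,276,232),red=(118,168,136,220))}
res={}
for n in I:
    im=I[n].astype(int);b,g,r=im[...,0],im[...,1],im[...,2]
    c=big(im.max(2)<45,roi[n]["mat"]);e=cv2.fitEllipse(c);print(n,"mat",e,cv2.contourArea(c))
    res[n,"mat"]=e[0]
    c=big((r>110)&(g<70)&(b<70),roi[n]["red"]);q=cv2.minAreaRect(c);print(n,"red",q,len(c))
    res[n,"red"]=q[0]; res[n,"box"]=sorted(cv2.boxPoints(q).tolist(),key=lambda v:v[1])
for k in("mat","red"):print(k,tri(P["scene"],res["scene",k],P["top"],res["top",k]))
print(plane(P["top"],res["top","mat"],.009),plane(P["scene"],res["scene","mat"],.009))
for n in I:
    b=np.array(res[n,"box"]);ends=np.array([b[:2].mean(0),b[2:].mean(0)]);print(n,plane(P[n],ends,.175))
a=cv2.resize(I["scene"][150:215,320:385],None,fx=6,fy=6,interpolation=cv2.INTER_CUBIC)
b=cv2.resize(I["top"][205:270,327:392],None,fx=6,fy=6,interpolation=cv2.INTER_CUBIC)
cv2.imwrite("pics/tub.png",np.hstack([a,b]))
E
```

```text
scene mat ((250.6365203857422, 211.2024688720703), (34.334556579589844, 37.441104888916016), 107.53187561035156) 895.0
scene red ((155.5, 219.50001525878906), (30.229660034179688, 4.66962194442749), 55.00797653198242) 55
top mat ((244.62051391601562, 201.7470703125), (47.5086784362793, 48.21550750732422), 65.86003875732422) 1797.5
top red ((126.68370056152344, 193.5096893310547), (4.677736282348633, 39.1037712097168), 3.012787342071533) 82
mat [ 0.57864228 -0.0117217   0.00551056]
red [0.57626512 0.27303905 0.17258705]
[[ 0.58171614 -0.0069585   0.009     ]] [[ 0.57260413 -0.01496584  0.009     ]]
scene [[0.62331579 0.27345873 0.175     ]
 [0.5243426  0.27046209 0.175     ]]
top [[0.62454266 0.27459817 0.175     ]
 [0.53029116 0.27382159 0.175     ]]
```

View pics/tub.png

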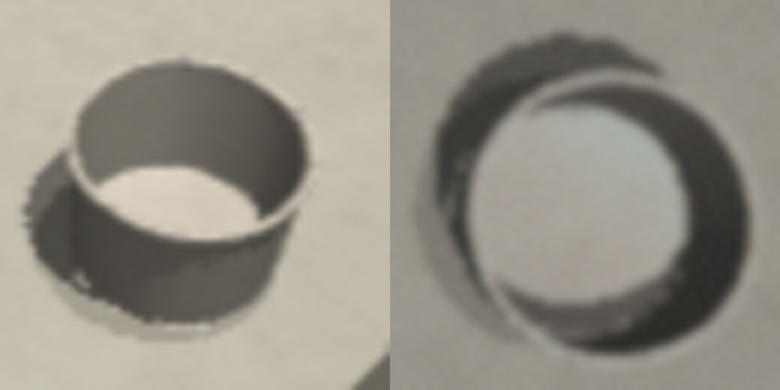

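The crop shows the tub upright. Its rim ellipse is centred at about (351.5,175.2) in the scene view and (363.7,240.5) in the top view. Next I'll triangulate it, then refine the tub and mat with the wrist camera.

Run:
```python
from h import *
P={n:robot.camera_params(n) for n in("scene","top")}
t=tri(P["scene"],(351.5,175.2),P["top"],(363.7,240.5));print("tub rim",t)
a=plane(P["scene"],(351.5,175.2),.078)[0];b=plane(P["top"],(363.7,240.5),.078)[0];print(a,b)
robot.move_to([t[0],t[1],.33],[np.pi,0,0])
for i,(x,y) in enumerate([(t[0],t[1]),(t[0]-.03,t[1]+.1)]):
    robot.line_to([x,y,.33],.3)
    p=robot.camera_params("wrist");im=robot.camera("wrist");cv2.imwrite(f"pics/w{i}.png",im[:,:,::-1]);np.save(f"w{i}.npy",p,allow_pickle=True);print(p["eye"],p["rotation"])
print(robot.read_time_s())
cv2.imwrite("pics/w01.png",cv2.resize(np.hstack([cv2.imread("pics/w0.png"),cv2.imread("pics/w1.png")]),(800,300)))
```

```text
tub rim [ 0.48144976 -0.32377033  0.06661756]
[ 0.4731808  -0.31791169  0.078     ] [ 0.48245759 -0.31907182  0.078     ]
[ 0.55026065 -0.32468748  0.45568538] [ 2.86481223e+00  1.10615193e-03 -1.57254579e+00]
[ 0.52058418 -0.22310002  0.45654129] [ 2.86613673e+00  1.45389737e-04 -1.56978958e+00]
2.4083
```

View pics/w01.png

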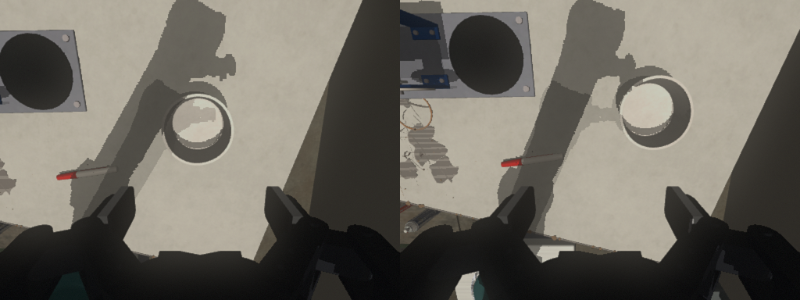

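The wrist views show the tub rim at about (253,165) and (328,142) in full pixels. The mat is fully visible in the second at (110,69). I'll fit both.

```bash
cat > fit.py <<'E'
from h import *
I=[cv2.imread(f"pics/w{i}.png") for i in(0,1)];P=[np.load(f"w{i}.npy",allow_pickle=True).item() for i in(0,1)]
tub=[];mat=[]
for i in(0,1):
    im=I[i];g=im.max(2);c0=[(253,165),(328,142)][i]
    x,y=c0;roi=g[y-60:y+60,x-60:x+60];bg=np.median(im.max(2)[200:240,330:350]);
    m=(g>bg+12);k=np.zeros_like(g);cv2.circle(k,c0,52,1,-1);m=(m&(k>0)).astype(np.uint8)
    m=cv2.morphologyEx(m,cv2.MORPH_OPEN,np.ones((2,2)))
    n,l,s,_=cv2.connectedComponentsWithStats(m);
    pts=np.argwhere(np.isin(l,[j for j in range(1,n) if s[j,4]>25]))[:,::-1].astype(np.int32)
    e=cv2.fitEllipse(cv2.convexHull(pts));print("tub",bg,e);tub.append(e)
    cv2.ellipse(im,e,(0,0,255),1)
    c=big(g<45,[(0,30,95,150),(50,0,180,125)][i]);e=cv2.fitEllipse(c);print("mat",e,cv2.contourArea(c));mat.append(e);cv2.ellipse(im,e,(0,255,0),1)
    print("  mat",plane(P[i],e[0],.009)," tub",plane(P[i],tub[i][0],.078))
print("tub",tri(P[0],tub[0][0],P[1],tub[1][0]),"mat",tri(P[0],mat[0][0],P[1],mat[1][0]))
for i in(0,1):
    for z,e in((.078,tub[i]),(.009,mat[i])):
        b=cv2.ellipse2Poly(tuple(map(int,np.round(np.array(e[0])))),tuple(map(int,np.round(np.array(e[1])/2))),int(e[2]),0,360,90)
        print(i,z,"dia",np.mean(e[1])/P[i]["K"][0,0]*(P[i]["eye"][2]-z)/.963)
cv2.imwrite("pics/fit.png",np.hstack([cv2.resize(I[0][95:235,180:330],None,fx=2.6,fy=2.6),cv2.resize(I[1][0:140,40:190],None,fx=2.6,fy=2.6)]))
E
python3 fit.py
```

```text
tub 177.0 ((254.19210815429688, 166.7738494873047), (90.92078399658203, 91.89842224121094), 59.825714111328125)
mat ((39.887142181396484, 86.2198715209961), (82.83234405517578, 87.61795043945312), 173.8632049560547) 5607.5
  mat [[ 0.59081144 -0.00146822  0.009     ]]  tub [[ 0.48095652 -0.32227932  0.078     ]]
tub 179.0 ((329.0983581542969, 144.87989807128906), (90.74040985107422, 98.29640197753906), 42.179481506347656)
mat ((103.22696685791016, 65.83070373535156), (81.81678009033203, 87.44564056396484), 152.11700439453125) 5474.0
  mat [[0.58911615 0.00116641 0.009     ]]  tub [[ 0.48140168 -0.32154868  0.078     ]]
tub [ 0.48089074 -0.32217795  0.07597561] mat [ 0.5916189   0.00812722 -0.0045405 ]
0 0.078 dia 0.1280280477742261
0 0.009 dia 0.1411733189808679
1 0.078 dia 0.13268223338792245
1 0.009 dia 0.14045809973150936
```

View pics/fit.png

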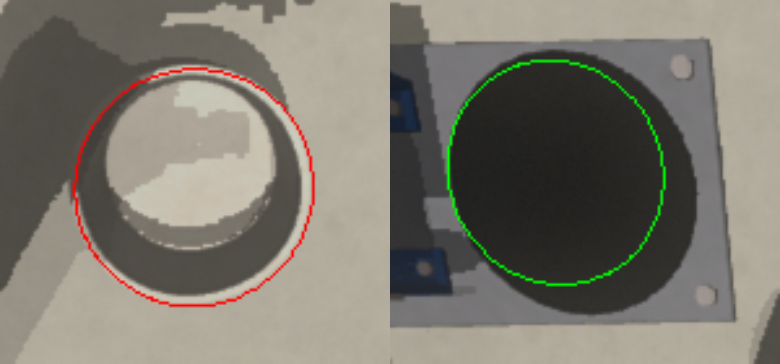

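The mat threshold cut off the lit edge, and the tub fit sits about 3 px low. I'll refit with a higher mat threshold and radial rim peaks for the tub.

```bash
cat > fit.py <<'E'
from h import *
def rim(g,c,r0,r1):
    g=cv2.GaussianBlur(g.astype(np.float32),(0,0),.7);pts=[]
    rr=np.arange(r0,r1,.25)
    for a in np.arange(0,2*np.pi,.07):
        xy=np.float32([[c[0]+rr*np.cos(a),c[1]+rr*np.sin(a)]])
        v=cv2.remap(g,xy[:,0],xy[:,1],cv2.INTER_LINEAR)[0];j=int(v[4:-4].argmax())+4
        if v[j]-v[:j].min()>12 and v[j]-v[j:].min()>6 and 5<j<len(rr)-6: pts.append(xy[0,:,j])
    pts=np.float32(pts)
    for _ in range(4):
        e=cv2.fitEllipseDirect(pts);d=np.linalg.norm(pts-np.float32(e[0]),axis=1)
        th=np.deg2rad(e[2]);q=(pts-e[0])@np.array([[np.cos(th),-np.sin(th)],[np.sin(th),np.cos(th)]])/(np.array(e[1])/2)
        s=abs(np.hypot(*q.T)-1)*np.mean(e[1])/2
        pts=pts[s<max(1.,2*np.median(s))]
    return e,len(pts),s.max()
if __name__=="__main__":
    I=[cv2.imread(f"pics/w{i}.png") for i in(0,1)];P=[np.load(f"w{i}.npy",allow_pickle=True).item() for i in(0,1)]
    tub=[];mat=[]
    for i in(0,1):
        im=I[i];g=im.max(2)
        e,n,s=rim(g,[(253.8,163.5),(328,142)][i],36,50);tub.append(e);print("tub",e,n,s,plane(P[i],e[0],.078))
        if i: 
            c=big(g<70,(53,0,180,125));m=cv2.fitEllipse(cv2.convexHull(c));mat.append(m);print("mat",m,plane(P[i],m[0],.009),"dia",np.mean(m[1])/P[i]["K"][0,0]*(P[i]["eye"][2]-.009)/.963)
            cv2.ellipse(im,m,(0,255,0),1)
        cv2.ellipse(im,e,(0,0,255),1)
    print("tub",tri(P[0],tub[0][0],P[1],tub[1][0]))
    pt=robot.camera_params("top");t=cv2.imread("pics/top0.png").max(2)
    c=big(t<60,(215,170,276,232));m=cv2.fitEllipse(cv2.convexHull(c));print("top mat",m,plane(pt,m[0],.009),"tri",tri(P[1],mat[0][0],pt,m[0]))
    cv2.imwrite("pics/fit2.png",np.hstack([cv2.resize(I[1][75:215,250:400],None,fx=2.6,fy=2.6),cv2.resize(I[1][0:140,40:190],None,fx=2.6,fy=2.6)]))
E
python3 fit.py
```

```text
tub ((252.634765625, 165.74842834472656), (88.99935913085938, 89.94522857666016), 90.68934631347656) 69 0.75320316911285 [[ 0.48237507 -0.32015991  0.078     ]]
tub ((328.4455871582031, 143.99343872070312), (88.73059844970703, 95.2157211303711), 41.4019660949707) 56 0.7850186308512859 [[ 0.4825754  -0.32059033  0.078     ]]
mat ((103.38256072998047, 74.14064025878906), (104.8955078125, 111.55404663085938), 50.54293441772461) [[0.57777572 0.00260222 0.009     ]] dia 0.1796151383592679
tub [ 0.48270997 -0.32017036  0.07967415]
top mat ((242.2116241455078, 202.74916076660156), (48.491939544677734, 56.73556137084961), 70.93038177490234) [[ 5.78755147e-01 -3.93370662e-04  9.00000000e-03]] tri [ 5.77583896e-01 -4.58930861e-04  1.50548842e-02]
```

View pics/fit2.png

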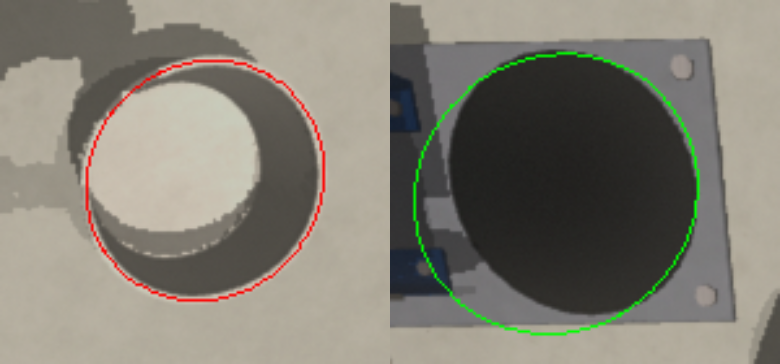

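The tub fit is now good: rim at (0.4827,-0.3202), z 0.080. The mat fit is polluted by neighbouring shadows, so I'll apply a morphological opening and use the rightmost arc.

Run:
```python
from h import *
from scipy.optimize import least_squares
P=[np.load(f"w{i}.npy",allow_pickle=True).item() for i in(0,1)]+[robot.camera_params("top")]
F=["pics/w0.png","pics/w1.png","pics/top0.png"];roi=[(0,30,100,160),(45,0,180,135),(215,170,276,232)]
U=[]
for i in range(3):
    g=cv2.imread(F[i]).max(2)
    for th in(50,58,66):
        m=(g<th).astype(np.uint8);k=31 if i==2 else 61
        m=cv2.morphologyEx(m,cv2.MORPH_OPEN,cv2.getStructuringElement(cv2.MORPH_ELLIPSE,(k,k)))
        try:c=big(m,roi[i])
        except ValueError: continue
        w=plane(P[i],c[:,0],.009);w=w[w[:,1]<0.02][:,:2]
        f=least_squares(lambda q:np.hypot(*(w-q[:2]).T)-q[2],[.58,0,.07],loss="soft_l1",f_scale=.001)
        print(F[i],th,f.x,"rms",np.sqrt(np.mean(f.fun**2)),len(w))
im=cv2.imread("pics/w1.png")
# plate right edge corners from crop
print(plane(P[1],[[(709-390)/2.6+40,40/2.6],[(735-390)/2.6+40,320/2.6]],.006))
```

```text
pics/w0.png 50 [ 0.58485105 -0.00955043  0.06423283] rms 0.00197701143970546 160
pics/w0.png 58 [ 0.58103005 -0.00889787  0.06795386] rms 0.0004997558407911943 170
pics/w0.png 66 [ 0.58091841 -0.00885193  0.06825732] rms 0.000510500625532934 170
pics/w1.png 50 [ 0.58555183 -0.00941462  0.06349769] rms 0.0018422031902127825 164
pics/w1.png 58 [ 0.58092075 -0.00858158  0.0679536 ] rms 0.0004577228546360534 174
pics/w1.png 66 [ 0.5808215  -0.00831494  0.06841788] rms 0.0004436922351476269 174
pics/top0.png 50 [ 0.5820246  -0.00763571  0.06627799] rms 0.0008356684099957454 87
pics/top0.png 58 [ 0.58177301 -0.00781992  0.06668758] rms 0.0007664131543340198 88
pics/top0.png 66 [ 0.58208613 -0.00794014  0.06717586] rms 0.0008225664552876929 89
[[ 0.65547854 -0.0912834   0.006     ]
 [ 0.50740982 -0.0936863   0.006     ]]
```

The mat is at (0.581,-0.0085) with agreement across three views, and the stand yaw is about 0.85°. Mat to handle comes out at 0.2825 m against 0.281 expected. Next is the tub: grasp its -y rim and carry it over.

Run:
```python
from h import *
D=[np.pi,0,0];tx,ty=.4827,-.3202;mx,my=.581,-.0085;o=-.057
robot.move_gripper(.6,30)
robot.move_to([tx,ty+o,.17],D)
robot.line_to([tx,ty+o,.067],.12); print("F",robot.read_force(),robot.read_finger_gap())
robot.move_gripper(0,40); print("grip",robot.read_finger_gap(),robot.read_finger_force())
robot.line_to([tx,ty+o,.117],.1); print("lift",robot.read_force(),robot.read_finger_gap())
robot.line_to([mx,my+o,.127],.2)
f0=robot.read_force()
robot.line_to([mx,my+o,.082],.08)
for z in (.080,.078,.0765,.075,.074):
    f=robot.read_force();print(z,f-f0)
    if (f-f0)[2]>2.5:break
    robot.line_to([mx,my+o,z],.05)
print(robot.read_ee_pos(),robot.read_time_s())
cv2.imwrite("pics/placed.png",robot.camera("scene")[140:260,190:340,::-1].repeat(4,0).repeat(4,1))
```

```text
F [0.36377839 0.5495965  0.08311104] 0.5983579556246506
grip 0.08546596871104264 39.21869878038706
lift [-0.16616263  0.56650325 -1.2478935 ] 0.06113945146804987
0.08 [-3.93424335 -3.92439445 17.50268105]
[ 0.58170712 -0.06751728  0.0831205 ] 8.375
```

View pics/placed.png

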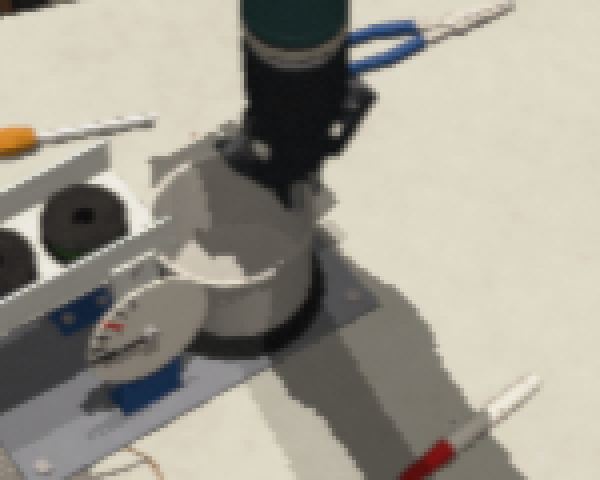

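The tub is on the mat against the -y edge of the stand, slightly tilted in the grip, as contact came at z 0.083. I'll release, retreat and check its position with the wrist camera.

Run:
```python
from h import *
from fit import rim
robot.move_gripper(.35);
p=robot.read_ee_pos();robot.line_to([p[0],p[1],.17],.15)
robot.line_to([.50,-.07,.30],.4)
P=[];E=[]
for i,xy in enumerate([(.50,-.07),(.50,-.14)]):
    robot.line_to([*xy,.30],.3);q=robot.camera_params("wrist");im=robot.camera("wrist")[:,:,::-1].copy();cv2.imwrite(f"pics/v{i}.png",im);np.save(f"v{i}.npy",q,allow_pickle=True)
    R=Ro.from_euler("xyz",q["rotation"]).as_matrix();u=q["K"]@R.T@(np.array([.581,-.0085,.087])-q["eye"]);u=u[:2]/u[2]
    print("exp",u)
    try:
        e,n,s=rim(im.max(2),u,38,62);print(e,n,s,plane(q,e[0],.087));P.append(q);E.append(e[0]);cv2.ellipse(im,e,(0,0,255),1)
    except Exception as x:print(x)
    cv2.imwrite(f"pics/vv{i}.png",im)
if len(E)==2:print(tri(P[0],E[0],P[1],E[1]))
cv2.imwrite("pics/v01.png",cv2.resize(np.hstack([cv2.imread("pics/vv0.png"),cv2.imread("pics/vv1.png")]),(800,300)))
print(robot.read_time_s())
```

```text
exp [202.4555227  102.50661017]
((205.8172607421875, 100.10479736328125), (105.95948791503906, 113.88980102539062), 158.43423461914062) 71 0.7525090921819129 [[ 0.5836112  -0.01247818  0.087     ]]
exp [140.28577257 103.39364387]
((143.11758422851562, 100.9608383178711), (102.47747802734375, 115.9159927368164), 148.05242919921875) 61 0.5373094345602227 [[ 0.58364809 -0.01206035  0.087     ]]
[ 0.58354642 -0.01281209  0.08896189]
10.7833
```

View pics/v01.png

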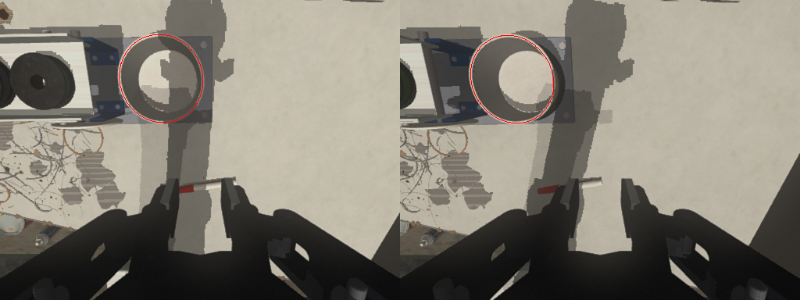

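The tub stands upright (rim z 0.089) at (0.5836,-0.0123), about 4.5 mm off the mat centre. I'll re-pinch the rim and slide it to the centre without lifting, then go on to the handle, checking it before the pull.

Run:
```python
from h import *
from fit import rim
cx,cy=.5836,-.0123
robot.move_gripper(.5,25)
robot.line_to([cx,cy-.057,.16],.3);robot.line_to([cx,cy-.057,.076],.12)
robot.move_gripper(0,25);print("grip",robot.read_finger_gap(),robot.read_force())
robot.line_to([.581,-.0085-.057,.076],.03);print(robot.read_force(),robot.read_ee_pos())
robot.move_gripper(.35);robot.line_to([.581,-.0655,.17],.15)
robot.line_to([.50,-.07,.30],.4)
P=[];E=[]
for i,xy in enumerate([(.50,-.07),(.50,-.14)]):
    robot.line_to([*xy,.30],.3);q=robot.camera_params("wrist");im=robot.camera("wrist")[:,:,::-1].copy();P.append(q)
    e,n,s=rim(im.max(2),(205-62*i,101),38,62);print(e,n,s,plane(q,e[0],.087));E.append(e[0])
print(tri(P[0],E[0],P[1],E[1]),robot.read_time_s())
# handle: two wrist views
robot.move_gripper(.6)
robot.move_to([.50,.27,.34],[np.pi,0,0])
P=[];E=[]
for i,xy in enumerate([(.50,.27),(.46,.22)]):
    robot.line_to([*xy,.34],.3);q=robot.camera_params("wrist");im=robot.camera("wrist")[:,:,::-1].copy();cv2.imwrite(f"pics/hd{i}.png",im)
    v=im.astype(int);c=big((v[...,2]>100)&(v[...,1]<70)&(v[...,0]<70),(0,0,512,250));r=cv2.minAreaRect(c);b=np.array(sorted(cv2.boxPoints(r).tolist(),key=lambda v:v[1]));
    print(r,plane(q,[b[:2].mean(0),r[0],b[2:].mean(0)],.175));P.append(q);E.append(r[0])
print(tri(P[0],E[0],P[1],E[1]),robot.read_time_s())
```

```text
grip 0.08766611368555143 [-1.5002483   0.04080025  5.11249604]
[-1.47653952 -4.13890249  7.70687499] [ 0.58207495 -0.06746354  0.07765959]
((202.65948486328125, 100.72776794433594), (105.88198852539062, 113.82634735107422), 157.27871704101562) 76 0.8289901995889559 [[ 0.58294113 -0.00884465  0.087     ]]
((140.1419219970703, 101.56680297851562), (102.48245239257812, 115.60579681396484), 147.48974609375) 62 0.7390561439168818 [[ 0.58299764 -0.00857607  0.087     ]]
[ 0.58291831 -0.00907308  0.08826257] 15.75
((251.0, 105.5), (101.0, 14.0), 90.0) [[0.62356034 0.27348845 0.175     ]
 [0.57791812 0.27377496 0.175     ]
 [0.52777816 0.27408969 0.175     ]]
((199.2210235595703, 60.52041244506836), (109.94995880126953, 13.305891036987305), 85.8150863647461) [[0.62442107 0.27403093 0.175     ]
 [0.57870287 0.27296258 0.175     ]
 [0.52830203 0.27178482 0.175     ]]
[0.57836322 0.27342212 0.17446496] 18.3333
```

The tub is now centred to within 2 mm, with the rim at z 0.088. The handle is at (0.578,0.2734,0.1745), which agrees with the text. I'll grip it and tip the tray.

```bash
cat > arc.py <<'E'
from h import *
H=np.array([.0980,.095]);r0=np.array([.175,.080])
def pose(deg):
    t=np.deg2rad(deg);c,s=np.cos(t),np.sin(t)
    y=H[0]+c*r0[0]-s*r0[1];z=H[1]+s*r0[0]+c*r0[1]
    return [.577-.0145*(y-.273),y,z-.002]
def ang():
    p=robot.read_ee_pos();return np.rad2deg(np.arctan2(p[2]+.002-H[1],p[1]-H[0]))-24.57
E
python3 - <<'E'
from arc import *
p=pose(0);robot.move_to([p[0],p[1],.26],[np.pi,0,0]);robot.line_to(p,.12)
robot.move_gripper(0,40);print("gap",robot.read_finger_gap(),robot.read_finger_force(),ang(),robot.read_force())
for d in range(5,46,5):
    robot.line_to(pose(d),.12);print(d,round(ang(),1),np.round(robot.read_force(),1),robot.read_time_s())
    if np.linalg.norm(robot.read_force())>30:break
robot.dwell(.5)
cv2.imwrite("pics/t0.png",robot.camera("scene")[120:270,130:330,::-1].repeat(4,0).repeat(4,1));print(ang(),robot.read_time_s())
E
```

```text
gap 0.14668483183868297 38.89680862426758 0.09923093490090196 [0.67525693 0.53969969 0.90813797]
5 5.0 [ 0.7  1.3 -0.9] 20.5917
10 10.0 [1.6 3.  3. ] 20.8833
15 14.8 [2.  4.7 4.9] 21.175
20 19.7 [1.7 5.6 4. ] 21.4667
25 24.7 [0.1 6.1 7. ] 21.7583
30 29.6 [-0.3  5.7 10.3] 22.05
35 34.5 [ 0.3  6.2 11. ] 22.3417
40 39.5 [-1.4  6.2 14.8] 22.6333
45 44.5 [-2.1  5.4 15.5] 22.925
44.455136470628794 23.475
```

View pics/t0.png

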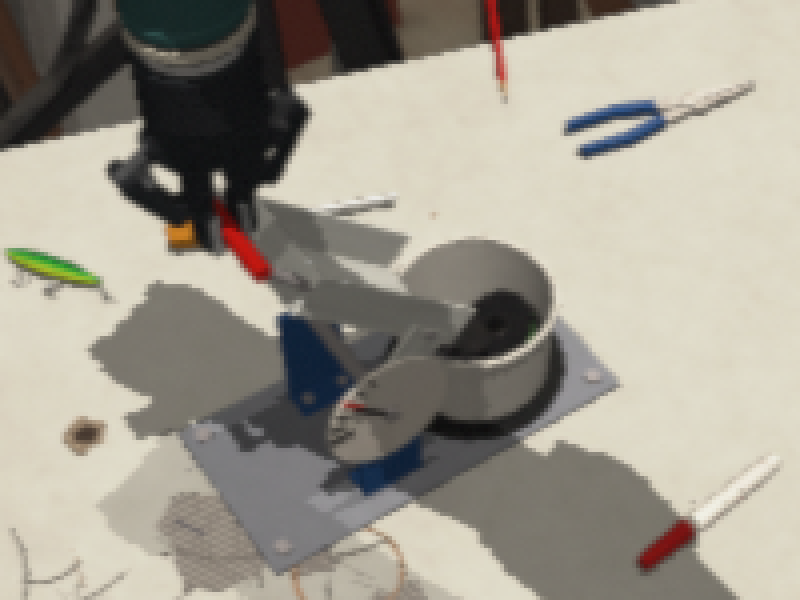

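The pointer sits on the red tick, spool(s) are in the tub and the tray floor looks bare. I'll hold about 2 s more (confirming by a frame difference that nothing moves), then bring the tray level and check.

Run:
```python
from arc import *
a=robot.camera("scene").astype(int);robot.dwell(1.8);b=robot.camera("scene").astype(int)
print("moved px",(abs(a-b)[150:240,190:280].max(2)>40).sum(),ang())
for d in range(40,-1,-5):
    robot.line_to(pose(d),.12)
    f=robot.read_force()
    if np.linalg.norm(f)>35:print("stop",d,f);break
print(ang(),f)
robot.line_to(pose(-.4),.05);print(ang(),robot.read_force())
robot.move_gripper(.45)
p=pose(0);robot.line_to([p[0],p[1],.27],.15)
robot.move_to([.45,.05,.36],[np.pi,0,0]);print(robot.read_time_s())
im=robot.camera("wrist");sc=robot.camera("scene")
cv2.imwrite("pics/end.png",np.hstack([cv2.resize(im[:300,:,::-1],(400,234)),cv2.resize(sc[140:257,140:340,::-1],(400,234),interpolation=cv2.INTER_CUBIC)]).repeat(2,0).repeat(2,1)[::1])
e=cv2.imread("pics/end.png");h,w=e.shape[:2]
cv2.imwrite("pics/end.png",cv2.resize(np.vstack([e[:,:w//2],e[:,w//2:]]),(512,600)))
```

```text
moved px 0 44.44560595945061
-0.4247334961817337 [ 3.5926644   3.59625556 -0.18264917]
-0.5893383828093235 [ 4.78157081  3.99166452 -0.05982926]
30.4833
```

View pics/end.png

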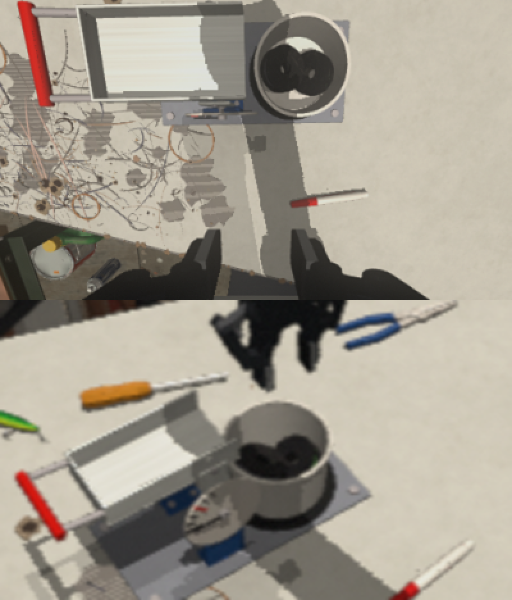

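The tray is level and empty, both spools are in the tub standing on the mat, the bystanders are where they were, and the arm is clear of everything.

```bash
python3 -c "
from workcell import robot
print(robot.finish_job())"
```

```text
the job is handed in; nothing more can be done
None
```

The job is handed in at about 30 s of the 64 s: the tub stands upright on the mat with both spools in it, the tray was held at the 45° mark (about 44.5° by the arm's position) and brought back level, and the screwdriver, pliers and marker were not moved.

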